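# Flip the fume fan's kickstand down and hold the fan upright

## Robot

A 6-joint arm with a two-finger parallel gripper is mounted at the origin on the work surface. World frame = base frame: x ahead of the robot, y to its left, z up, the work surface at z = 0. Lengths are in m, angles in rad, forces in N, time in s.
With the tool pointing down it reaches from about 0.325 to 0.85 m from the base axis. Payload 4.4 kg.
Tool frame: the origin (TCP) lies between the finger pads, 19 mm behind the fingertips; this is the grasp point; z points along the fingers, y is the direction in which the jaws open and shut (so a half turn about z gives the same grasp; the last joint's range is limited). The gripper opens to 94 mm and grips with 3 to 60 N. Pads are 16 mm wide; open, the fingers measure 119 mm over their backs; the gripper's body (75 mm by 177 mm) begins 78 mm behind the grasp point.
Start: joints at [1.119, 0.207, 1.542, -0, 1.393, -0.15], TCP at [0.17, 0.549, 0.224] pointing down, gripper open.
Joint ranges: [-2.73, 2.73], [-0.86, 2.22], [0.23, 2.46], [-1.11, 4.25], [0.08, 2.63], [-2.82, 2.82]. Speed limits (rad/s): [2.79, 2.79, 3.14, 3.14, 3.14, 3.14].

## Interface

Orientations are given as a unit quaternion [x, y, z, w].
In Python, from rig import env gives the robot as it stands.
- The arm moves only by the tool apply_moves, never from a script. Its arguments are lists of equal length, an entry for each row: "delta_pos": the shift along the tool's x, y, z in m, a list of three; "twist": the turn, a rotation vector about the tool's x, y, z in degrees, a list of three; "hand": the finger opening in m, from 0 to 0.094. A call has 1 to 8 rows; each row is the pose to reach, as a shift and turn from the pose commanded when the call began, along the tool's axes at that moment; what a row does not reach only later rows make up. A row lasts 1/10 s, in which the tool goes at most 50 mm and 8.59 degrees, less where a joint would pass 70% of its speed; a pose out of reach is approached as far as the arm can. A call with a gripper value outside its range is refused whole. The fingers move at their own pace and stop on an object; the grip force is fixed at half the most. Time passes only in rows, so rows that repeat a pose let the fingers close. It gives the time, the measured TCP pose, the force and the opening at its end, in the units of the state.
- env.sense(): the state, without advancing time (a new reading comes with each control period).
- env.get_image(name): name is "scene" or "side" or "wrist"; returns the picture (480x640x3 uint8, blue, green, red); there is no depth.
- env.calibration(name): a dict with "intrinsics" (3x3 intrinsics, pixels), "position" and "orientation" of the camera in the world. Camera axes: x right, y down, z forward; pixel columns grow to the right and rows downward; lengths in m; the calibration is good to about 2 mm. A picture is of the moment at which its call begins: read the wrist's pose just before it. calibration takes no time and is no camera call; for the wrist camera it gives the pose at the moment of the call.
- env.finish_job(): hands the job in, once; it reports no verdict.
Trained networks look in the newest picture that a camera, given by its name, has taken for a name from the list of things; names that differ only in an ending like _2 or _b are one class to them, and where a whole thing is asked for, a point or a joint stands for the part that bears it (a point fixed in the world has none). Each returns a list of dicts, best first, with "p" (0 to 1); they miss things now and then, are a little off and sometimes report something else, mostly with a low value. They report only what shows in the picture. A call takes as long as a camera call. They do not tell look-alikes from the thing itself.
- env.search_frame(camera, thing): "rect" ([left, top, width, height] in pixels, round what is visible of it).
- env.regions_of(camera, thing): "pixels" (480x640 bool, what is visible of it) and "rect" ([left, top, width, height] in pixels, round what is visible of it).
- env.pinpoint(camera, thing): "point" ([column, row] in pixels: a listed point, or the origin of a listed thing).
The state is a dict: "time_s": time; "q": joint angles; "qd": joint speeds; "effort": joint torques, N m; "tcp_pos": TCP position; "tcp_rot": TCP orientation; "force": force on the tool from outside, world axes, zero at the start; "ft_torque": the same for the moment, N m; "finger_gap": opening from 0.0 (shut) to 1.0 (fully open).
Only numpy, scipy, OpenCV 4.12 (cv2) and the standard library are available. Lean on these libraries where they do the work, as an engineer would, in place of code of your own. Each camera call takes 0.05 s, during which the arm holds its last target. There are 200 camera calls.

## Task

Set up the small fume fan that leans against the blue parts bin: while it is still leaning there, flip the kickstand on its back down over centre until it is fully down against its stop. Then grip the fan by its top edge, bring it upright so that its rubber strip and the kickstand's foot both stand on the mat, clear of the bin, and finish while still gripping it upright so that it cannot tip. Leave the solder spool, the flux bottle and the screwdriver alone.

Things in the scene. Friction and masses are not known exactly. Their poses are not given: they have to be found in the camera images.
- fan: Black square axial fan, loose, about 0.65 kg: 150 wide (its y), 28 thick (its x), 156 high (its z) with the rubber strip it stands on (16 thick, 6 high). Origin: middle of the strip's underside; +z up the fan, -x its back, towards the robot, with the kickstand. At the start it leans 22 degrees away from the robot, front face on the bin's rim. Standing free it tips forward beyond about 10 degrees.
- fan_top (a point): Middle of the fan's top edge, 156 mm above its underside, on its mid-plane. Here the fan can be gripped across its 28 mm thickness; front and back are flat for 45 mm below the top while it leans.
- kickstand (a joint): Bright metal bar, 10 mm thick, on a spring hub in the middle of the fan's back. 0 = folded level along the back towards the fan's +y; 1.745 = down on its stop. At q it points along cos(q)*(0,1,0) + sin(q)*(-0.5,0,-0.866) in the fan's frame: down and away from the back. The spring holds it folded (some 2 N down on the foot starts it); past centre, near 0.65 rad, it snaps down to the stop.
- kick_pivot (a point): Pivot of the kickstand: 26 mm behind the fan's mid-plane (12 mm off its back face), 76 mm above its underside, in the middle of its width.
- kick_foot (a point): Centre of the black rubber ball foot, 16 mm across, at the kickstand's free end, 80 mm from the pivot. Folded, it sticks out past the fan's side edge (which is 75 mm from the middle). Fully down with the fan upright it just touches the mat (centre 8 mm high), 65 mm behind the fan's mid-plane.
- bin: Fixed blue plastic parts bin, 200 (x) by 300 (y) by 85 mm high, full of circuit boards (below the rim). Origin: centre of its underside on the mat; its -x wall faces the robot and the fan leans on the rim of it.
- spool: Bystander: grey spool of solder wire, 54 mm across, 44 high, standing on end. Origin: centre of its underside.
- flux: Bystander: amber flux bottle with black cap, 48 mm across, 95 high. Origin: centre of its underside.
- driver: Bystander: screwdriver 160 mm long lying on the mat along its x, handle to -x. Origin: under its middle.
Mind the look-alikes: they are no part of the job. Of the things shaped like the fan, the black one is meant.

How it is judged:
By the outcome, as a careful person would: the job done as asked, in the order asked, and still so for the second after the job is handed in, while the arm keeps its last pose, push and grip.
It also fails if it takes over 45 s, if anything falls off the work surface, if the arm or the gripper's body presses on something with over 40 N, if the wrist force passes 120 N, or if a joint passes its speed limit or range.

## Working session

There is one attempt and no reset: what is moved stays moved. The work goes in short steps, Python scripts to look and compute and a tool call to move; the robot and the scene stay as the last step left them, time stands still between calls to the robot, and variables do not carry over. Pictures are saved under pics/ and viewed, about 8 in all and at most 12, crops included, and the job is handed in when it is done.

Besides the shell and the picture viewer there is one more tool, called after "Emit:" by a JSON object that holds its "api" and its "payload", one argument or row to a line. apply_moves: Moves the arm, as the interface text tells. Its arguments: {"type":"object","properties":{"delta_pos":{"type":"array","items":{"type":"array","items":{"type":"number"}}},"twist":{"type":"array","items":{"type":"array","items":{"type":"number"}}},"hand":{"type":"array","items":{"type":"number"}}},"required":["delta_pos","twist","hand"]}

```bash
ls; mkdir -p pics; python3 - <<'E'
from rig import env
import cv2,numpy as np
s=env.sense(); print({k:np.round(v,3).tolist() for k,v in s.items()})
ims=[]
for n in("scene","side"):
    im=env.get_image(n); cv2.imwrite(f"pics/{n}0.png",im); ims.append(im)
    c=env.calibration(n); print(n,np.round(c["intrinsics"],1).tolist(),np.round(c["position"],3),np.round(c["orientation"],4))
    for t in("fan_top","kick_pivot","kick_foot","fan","bin","spool","flux","driver"):
        print(t,[(round(d["p"],2),np.round(d["point"],1).tolist()) for d in env.pinpoint(n,t)[:4]])
E
```

```text
pics
{'time_s': 0.0, 'q': [1.12, 0.207, 1.543, -0.0, 1.393, -0.15], 'qd': [-0.001, -0.0, 0.001, 0.001, 0.001, 0.0], 'effort': [-0.001, -37.088, -28.141, 0.07, 0.036, -0.0], 'tcp_pos': [0.17, 0.548, 0.223], 'tcp_rot': [0.15, 0.989, -0.001, -0.0], 'force': [-0.473, 0.665, 1.021], 'ft_torque': [0.044, 0.014, -0.014], 'finger_gap': 0.998}
scene [[611.0, 0.0, 312.6], [0.0, 611.0, 248.5], [0.0, 0.0, 1.0]] [1.462 0.772 1.134] [ 0.3872  0.8196 -0.3859 -0.1713]
fan_top [(0.79, [276.4, 247.7]), (0.75, [320.8, 220.0]), (0.2, [270.8, 207.8])]
kick_pivot [(0.61, [292.1, 249.7]), (0.59, [348.0, 236.5])]
kick_foot [(0.63, [318.4, 264.1])]
fan [(0.82, [294.8, 273.4]), (0.62, [370.6, 239.9])]
bin [(0.9, [251.6, 305.6]), (0.62, [298.2, 274.0])]
spool [(0.68, [352.8, 303.7])]
flux [(0.71, [207.5, 241.6])]
driver [(0.47, [273.5, 208.6])]
side [[439.4, 0.0, 321.6], [0.0, 439.4, 243.6], [0.0, 0.0, 1.0]] [ 0.174 -0.633  0.815] [ 0.8917 -0.2446  0.091  -0.3697]
fan_top [(0.64, [368.2, 225.7]), (0.61, [280.3, 326.6]), (0.38, [444.8, 368.1])]
kick_pivot [(0.8, [348.0, 258.2]), (0.55, [266.3, 316.0])]
kick_foot [(0.63, [329.7, 239.2])]
fan [(0.79, [243.1, 292.7]), (0.68, [351.6, 280.5])]
bin [(0.86, [401.0, 263.3])]
spool [(0.74, [303.5, 237.3])]
flux [(0.98, [445.0, 368.2])]
driver [(0.67, [336.6, 417.6])]
```

View pics/scene0.png

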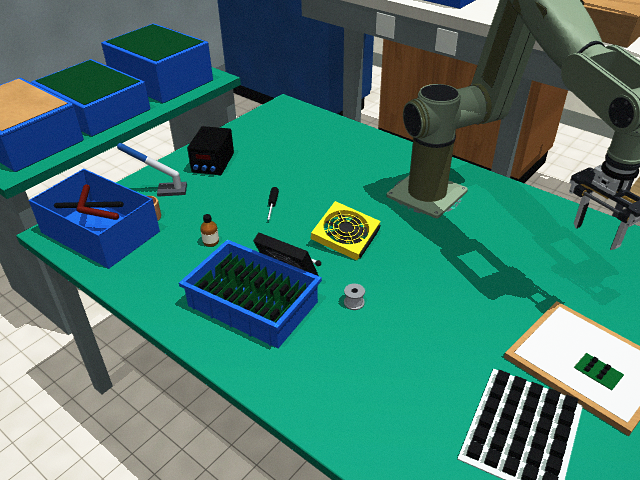

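View pics/side0.png

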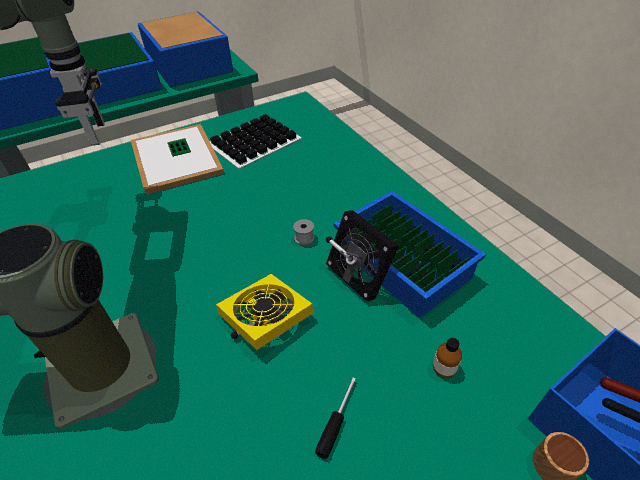

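Scene view: two fan-shaped things. The black one leans on the blue bin's rim (scene about 287,255; side about 360,255), with a bright bar and a ball foot. A yellow one lies flat on the mat (scene 346,228; side 265,308). The black one fits the description. I'll fit its pose and confirm it in a crop.

```bash
cat > h.py <<'E'
from rig import env
import cv2,numpy as np
from scipy.spatial.transform import Rotation as R
from scipy.optimize import least_squares
CAM={}
def proj(n,P,c=None):
    c=c or CAM.setdefault(n,env.calibration(n))
    p=R.from_quat(c["orientation"]).inv().apply(np.atleast_2d(P)-c["position"])
    u=p@np.asarray(c["intrinsics"]).T
    return u[:,:2]/u[:,2:]
def fanT(x,y,yaw,tilt=np.radians(22)):
    return R.from_euler('ZY',[yaw,tilt]),np.array([x,y,.008*abs(np.sin(tilt))])
def foot(q): return np.array([-.026,0,.076])+.08*(np.cos(q)*np.array([0,1,0])+np.sin(q)*np.array([-.5,0,-.866]))
BOX=np.array([[a*.014,b*.075,c] for a in(-1,1) for b in(-1,1) for c in(.006,.156)])
E
python3 - <<'E'
from h import *
obs={"scene":[(276.4,247.7),(292.1,249.7),(318.4,264.1)],"side":[(368.2,225.7),(348,258.2),(329.7,239.2)]}
L=np.array([[0,0,.156],[-.026,0,.076],foot(0)])
def res(v,full=False):
    r,t=fanT(*v); return np.concatenate([(proj(n,r.apply(L)+t)-o).ravel() for n,o in obs.items()])
s=least_squares(res,[.5,0,0],loss='soft_l1'); print(s.x,np.degrees(s.x[2]),np.round(res(s.x),1))
r,t=fanT(*s.x); print("top,pivot,foot",np.round(r.apply(L)+t,3).tolist())
out=[]
for n,(u,v) in {"scene":(290,255),"side":(345,255)}.items():
    im=cv2.imread(f"pics/{n}0.png"); k=5
    im=im[v-60:v+60,u-75:u+75]; im=cv2.resize(im,None,fx=k,fy=k,interpolation=cv2.INTER_CUBIC)[:, :]
    for P,c in((BOX,(0,255,255)),(L,(0,0,255))):
        for p in proj(n,r.apply(P)+t): cv2.circle(im,(int((p[0]-u+75+.5)*k),int((p[1]-v+60+.5)*k)),4,c,1)
    out.append(im[:, :])
im=np.vstack(out); im=cv2.resize(im,None,fx=.5,fy=.5) if 0 else np.hstack(out); im=cv2.resize(im,(800,320))
cv2.imwrite("pics/c1.png",im)
# bin, others
for th,pa,pb in(("spool",(352.8,303.7),(303.5,237.3)),("flux",(207.5,241.6),(445,368.2)),("bin",(251.6,305.6),(401,263.3)),("driver",(273.5,208.6),(336.6,417.6))):
    f=lambda v:np.concatenate([(proj("scene",[*v,0])-pa).ravel(),(proj("side",[*v,0])-pb).ravel()])
    q=least_squares(f,[.5,0]); print(th,np.round(q.x,3),np.round(q.fun,1))
E
```

```text
[ 0.55782903 -0.07386421  0.13008346] 7.45323320012995 [ 3.5 -2.1  0.8  3.4  0.  -0.6  2.3  1.3  3.1 -0.2 -0.5 -0.6]
top,pivot,foot [[0.616, -0.066, 0.148], [0.562, -0.073, 0.083], [0.552, 0.006, 0.083]]
spool [0.542 0.116] [ 1.2 -0.6  1.3  0.1]
flux [ 0.605 -0.366] [2.  0.1 1.3 0.1]
bin [ 0.709 -0.087] [ 1.3 -1.9  1.6 -1.5]
driver [ 0.362 -0.337] [-0.5 -1.8 -0.1 -0.7]
```

View pics/c1.png

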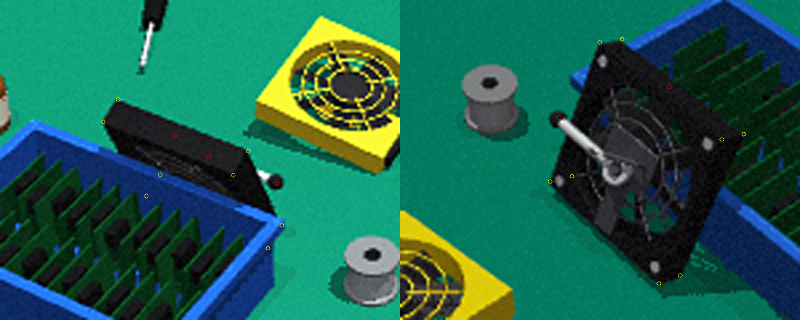

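The crop confirms it: the black fan has the silver bar and black ball foot and leans on the bin. The fitted box corners sit within a few px. Next I'll work out the approach above the foot, with the tool parallel to the fan's back.

```bash
cat >> h.py <<'E'
FAN=[.558,-.074,.130]
M=np.array([[0,1,0],[1,0,0],[0,0,-1.]])  # tool axes in fan frame (x=fan y, y=fan x, z=-fan z)
def to(local,tilt=22.,fan=None,world=None,tooltilt=None):
    """print tool-frame move that puts TCP at fan-frame point (tool aligned with fan)"""
    r,t=fanT(*(fan or FAN),np.radians(tilt)); P=world if world is not None else r.apply(local)+t
    s=env.sense(); rc=R.from_quat(s["tcp_rot"]); rt=R.from_matrix(r.as_matrix()@M)
    print("target",np.round(P,3),"d_mm",np.round(1e3*rc.inv().apply(P-s["tcp_pos"]),1),"twist",np.round((rc.inv()*rt).as_rotvec(degrees=True),1),"F",np.round(s["force"],1),"gap",round(94*s["finger_gap"],1),"t",round(s["time_s"],2))
E
python3 - <<'E'
from h import *
to([-.034,.078,.076+.008+.019+.06])
E
```

```text
target [0.577 0.007 0.167] d_mm [-549.1 -397.2   57.4] twist [19.6 12.5 64.5] F [-0.3 -0.3  0.3] gap 93.7 t 0.9
```

Emit:
{"api": "apply_moves", "payload": {
  "delta_pos": [
    [-549, -397, 20],
    [-549, -397, 20],
    [-549, -397, 20],
    [-549, -397, 20],
    [-549, -397, 20],
    [-549, -397, 20],
    [-549, -397, 20],
    [-549, -397, 20]
  ],
  "twist": [
    [19.6, 12.5, 64.5],
    [19.6, 12.5, 64.5],
    [19.6, 12.5, 64.5],
    [19.6, 12.5, 64.5],
    [19.6, 12.5, 64.5],
    [19.6, 12.5, 64.5],
    [19.6, 12.5, 64.5],
    [19.6, 12.5, 64.5]
  ],
  "hand": [0, 0, 0, 0, 0, 0, 0, 0]
}}

```text
time_s: 1.7
tcp_pos: [0.4116, 0.2279, 0.2127]
tcp_rot: [0.65, 0.736, -0.144, -0.126]
force: [0.3, 0.5, 0.6]
finger_gap: 0.356
```

I sent that call in millimetres instead of metres. The per-row limit clipped it, so it only moved in the right direction, and the arm is clear. From here on I'll use metres.

```bash
python3 - <<'E'
from h import *
to([-.034,.078,.076+.008+.019+.08])
E
```

```text
target [0.585 0.008 0.185] d_mm [-239.4  144.3  -28.6] twist [-0.  -0.  -0.3] F [0.3 0.5 0.6] gap 33.5 t 1.7
```

Emit:
{"api": "apply_moves", "payload": {
  "delta_pos": [
    [-0.239, 0.144, -0.029],
    [-0.239, 0.144, -0.029],
    [-0.239, 0.144, -0.029],
    [-0.239, 0.144, -0.029],
    [-0.239, 0.144, -0.029],
    [-0.239, 0.144, -0.029],
    [-0.239, 0.144, -0.029]
  ],
  "twist": [
    [0, 0, 0],
    [0, 0, 0],
    [0, 0, 0],
    [0, 0, 0],
    [0, 0, 0],
    [0, 0, 0],
    [0, 0, 0]
  ],
  "hand": [0, 0, 0, 0, 0, 0, 0]
}}

```text
time_s: 2.4
tcp_pos: [0.5862, 0.0072, 0.1843]
tcp_rot: [0.65, 0.736, -0.144, -0.125]
force: [0.0, -0.2, 0.4]
finger_gap: 0.002
```

```bash
python3 - <<'E'
from h import *
to([-.034,.078,.183])
c=env.calibration("wrist"); im=env.get_image("wrist"); cv2.imwrite("pics/w1.png",im)
L=np.array([[0,0,.156],[-.026,0,.076],foot(0)]); r,t=fanT(*FAN)
print(np.round(proj("wrist",r.apply(L)+t,c),1).tolist())
for th in("fan_top","kick_pivot","kick_foot"): print(th,[(round(d["p"],2),np.round(d["point"],1).tolist()) for d in env.pinpoint("wrist",th)[:3]])
for p in proj("wrist",np.vstack([r.apply(np.vstack([L,BOX]))+t]),c):
    if np.all(np.abs(p)<2000): cv2.circle(im,tuple(int(v) for v in p),5,(0,0,255),2)
cv2.imwrite("pics/w1o.png",im)
E
```

```text
target [0.585 0.008 0.185] d_mm [ 1.1 -1.8 -0.4] twist [-0.   0.  -0.3] F [ 0.  -0.2  0.4] gap 0.2 t 2.4
[[370.3, 409.2], [323.7, 341.7], [323.6, 245.5]]
fan_top [(0.76, [159.9, 318.8])]
kick_pivot [(0.9, [322.8, 346.5]), (0.63, [176.4, 250.0])]
kick_foot [(0.58, [324.3, 247.7]), (0.16, [193.2, 435.5])]
```

View pics/w1o.png

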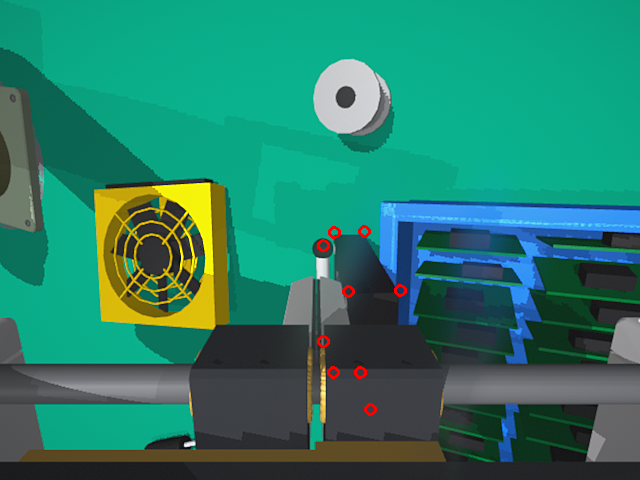

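The overlay matches: foot at (323,246), pivot near (323,345), and the top edge at cols 335–362. Fan pose holds to about 2 mm, and the fingers are over the foot and clear of the back face. I'll descend to the foot.

Emit:
{"api": "apply_moves", "payload": {
  "delta_pos": [
    [0.001, -0.003, 0.04],
    [0.001, -0.003, 0.068],
    [0.001, -0.003, 0.076],
    [0.001, -0.003, 0.076]
  ],
  "twist": [
    [0, 0, 0],
    [0, 0, 0],
    [0, 0, 0],
    [0, 0, 0]
  ],
  "hand": [0, 0, 0, 0]
}}

```text
time_s: 3.0
tcp_pos: [0.5518, 0.0091, 0.1156]
tcp_rot: [0.647, 0.738, -0.145, -0.127]
force: [0.5, -0.1, -0.3]
finger_gap: 0.007
```

Emit:
{"api": "apply_moves", "payload": {
  "delta_pos": [
    [0, 0, 0.006],
    [-0.001, -0.004, 0.013],
    [-0.002, -0.008, 0.02],
    [-0.004, -0.012, 0.027],
    [-0.006, -0.016, 0.034],
    [-0.01, -0.019, 0.04],
    [-0.014, -0.023, 0.046],
    [-0.018, -0.025, 0.05]
  ],
  "twist": [
    [0, 0, 0],
    [0, 0, 0],
    [0, 0, 0],
    [0, 0, 0],
    [0, 0, 0],
    [0, 0, 0],
    [0, 0, 0],
    [0, 0, 0]
  ],
  "hand": [0, 0, 0, 0, 0, 0, 0, 0]
}}

```text
time_s: 3.8
tcp_pos: [0.5209, -0.0118, 0.0854]
tcp_rot: [0.648, 0.74, -0.136, -0.122]
force: [5.3, 19.3, 35.1]
finger_gap: 0.007
```

```bash
python3 - <<'E'
from h import *
to([-.034,.078,.183])
im=env.get_image("side"); k=4
cv2.imwrite("pics/s2.png",cv2.resize(im[190:320,260:440],None,fx=k,fy=k,interpolation=cv2.INTER_CUBIC))
for th in("kick_foot","kick_pivot","fan_top"): print(th,[(round(d["p"],2),np.round(d["point"],1).tolist()) for d in env.pinpoint("side",th)[:3]])
r,t=fanT(*FAN)
for q in(0,.65,.8,1.745): print(q,np.round(proj("side",r.apply(foot(q))+t),1))
E
```

```text
target [0.585 0.008 0.185] d_mm [  11.7   25.5 -116.9] twist [ 1.  -0.1  0.2] F [ 5.3 19.3 35.1] gap 0.7 t 3.8
kick_foot [(0.74, [323.2, 251.5]), (0.4, [232.7, 335.0])]
kick_pivot [(0.85, [352.4, 258.2]), (0.61, [265.1, 316.8])]
fan_top [(0.78, [370.9, 227.5]), (0.66, [283.2, 329.2])]
0 [[329.3 238.7]]
0.65 [[321.  258.5]]
0.8 [[320.7 263.4]]
1.745 [[333.6 288.5]]
```

View pics/s2.png

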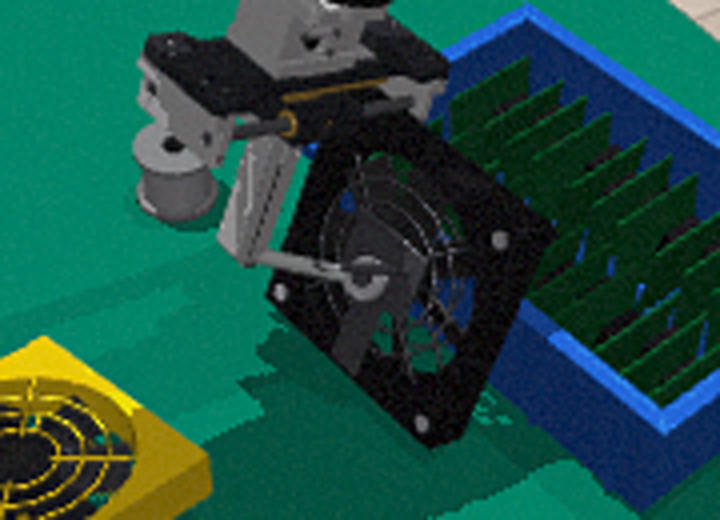

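The foot is only at about q=0.4. The fingers have slipped off behind the ball (35 N), and the fan shifted a few mm. I'll back straight out and re-measure.

Emit:
{"api": "apply_moves", "payload": {
  "delta_pos": [
    [0, -0.003, -0.01],
    [0, -0.003, -0.03],
    [0, -0.003, -0.06],
    [0, 0, -0.1],
    [0, 0, -0.1]
  ],
  "twist": [
    [0, 0, 0],
    [0, 0, 0],
    [0, 0, 0],
    [0, 0, 0],
    [0, 0, 0]
  ],
  "hand": [0, 0, 0, 0, 0]
}}

```text
time_s: 4.5
tcp_pos: [0.5557, -0.0115, 0.1762]
tcp_rot: [0.649, 0.738, -0.141, -0.121]
force: [0.0, -1.0, 0.3]
finger_gap: 0.007
```

```bash
python3 - <<'E'
from h import *
obs={}
cal={}
for n in("scene","side","wrist"):
    cal[n]=env.calibration(n); im=env.get_image(n); cv2.imwrite(f"pics/{n}3.png",im)
    r,t=fanT(*FAN); L=np.array([[0,0,.156],[-.026,0,.076],foot(0)]); e=proj(n,r.apply(L)+t,cal[n])
    for i,th in enumerate(("fan_top","kick_pivot","kick_foot")):
        l=[d for d in env.pinpoint(n,th) if np.hypot(*(np.array(d["point"])-e[i]))<(60 if n=="wrist" else 20)]
        if l: obs[n,i]=l[0]["point"]; print(n,th,round(l[0]["p"],2),np.round(l[0]["point"],1),np.round(e[i],1))
def res(v):
    r,t=fanT(*v); P=r.apply(L)+t
    return np.concatenate([(proj(n,P[i],cal[n])[0]-o) for (n,i),o in obs.items()])
s=least_squares(res,FAN,loss='soft_l1'); print(s.x,np.round(res(s.x),1))
to([-.029,.082,.183],fan=list(s.x))
im=cv2.imread("pics/side3.png")[190:320,260:440]; w=cv2.imread("pics/wrist3.png")
r,t=fanT(*s.x)
for p in proj("wrist",r.apply(np.vstack([L,BOX]))+t,cal["wrist"]):
    if np.all(np.abs(p)<2000): cv2.circle(w,tuple(int(v) for v in p),5,(0,0,255),2)
cv2.imwrite("pics/c3.png",np.hstack([cv2.resize(im,(415,300)),w[180:480,200:585]]))
E
```

```text
scene fan_top 0.93 [276.7 247.6] [279.9 245.6]
scene kick_pivot 0.7 [292.6 250.5] [292.8 253.1]
scene kick_foot 0.36 [320.6 263.7] [318.3 263.5]
side fan_top 0.66 [368.6 225.5] [370.6 227. ]
side kick_pivot 0.86 [347.9 259.4] [351.2 258. ]
side kick_foot 0.5 [329.4 239.4] [329.3 238.7]
wrist fan_top 0.75 [438.5 428.1] [437.  424.4]
wrist kick_foot 0.87 [368.8 244.1] [370.  237.2]
[ 0.55928124 -0.07721736  0.15221049] [ 2.3 -2.1 -1.   2.4 -3.1 -0.8  2.9  1.8  4.5 -0.8  0.4  0.2 -0.1  0.1
 -0.3 -2.3]
target [0.588 0.01  0.184] d_mm [ 15.6  32.  -25.9] twist [-0.1 -0.4 -1.2] F [-0.2 -0.2  1. ] gap 0.7 t 5.1
```

View pics/c3.png

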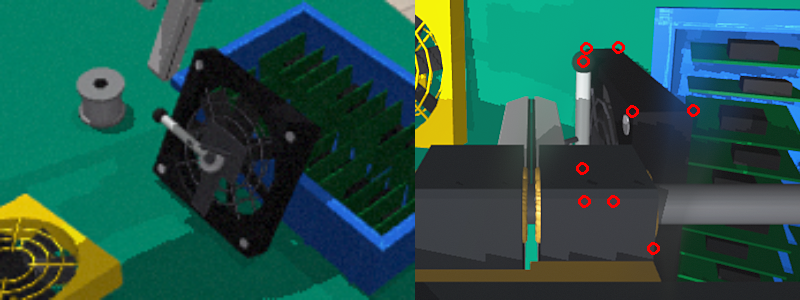

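The kickstand sprang back to folded and the fan is within 2–3 mm of where it was. On this try I'll put the fingers' centre over the ball, just past the fan's side edge, and let the rearward motion lag so contact stays on the ball's fan side.

```bash
sed -i 's/^FAN=.*/FAN=[.559,-.077,.145]/' h.py; python3 - <<'E'
from h import *
to([-.028,.083,.108])
E
```

```text
target [0.561 0.007 0.114] d_mm [16.2 33.4 49. ] twist [-0.1 -0.3 -0.8] F [-0.2 -0.2  1. ] gap 0.7 t 5.1
```

Emit:
{"api": "apply_moves", "payload": {
  "delta_pos": [
    [0.016, 0.033, 0],
    [0.016, 0.033, 0],
    [0.016, 0.033, 0.03],
    [0.016, 0.033, 0.045],
    [0.016, 0.033, 0.049],
    [0.016, 0.033, 0.049]
  ],
  "twist": [
    [0, 0, -0.8],
    [0, 0, -0.8],
    [0, 0, -0.8],
    [0, 0, -0.8],
    [0, 0, -0.8],
    [0, 0, -0.8]
  ],
  "hand": [0, 0, 0, 0, 0, 0]
}}

```text
time_s: 5.7
tcp_pos: [0.5604, 0.0068, 0.1139]
tcp_rot: [0.643, 0.742, -0.143, -0.127]
force: [0.5, -0.5, 0.1]
finger_gap: 0.008
```

```bash
python3 - <<'E'
from h import *
to([-.028,.083,.108])
c=env.calibration("wrist"); im=env.get_image("wrist")
print(proj("wrist",env.sense()["tcp_pos"]+R.from_quat(env.sense()["tcp_rot"]).apply([0,0,.019]),c))
cv2.imwrite("pics/w4.png",cv2.resize(im[180:420,240:480],(480,480)))
E
```

```text
target [0.561 0.007 0.114] d_mm [ 0.3  1.  -0.1] twist [-0.1 -0.3 -0. ] F [ 0.5 -0.5  0.1] gap 0.7 t 5.7
[[316.35208244 294.42792369]]
```

View pics/w4.png

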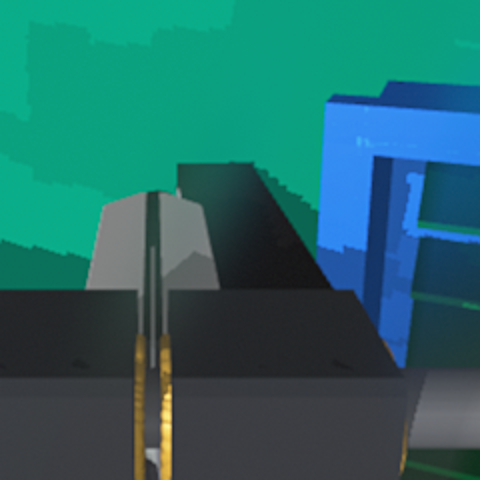

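Emit:
{"api": "apply_moves", "payload": {
  "delta_pos": [
    [0, 0.003, 0.002],
    [0, 0.003, 0.007],
    [-0.001, 0.001, 0.013],
    [-0.003, -0.002, 0.019]
  ],
  "twist": [
    [0, 0, 0],
    [0, 0, 0],
    [0, 0, 0],
    [0, 0, 0]
  ],
  "hand": [0, 0, 0, 0]
}}

```text
time_s: 6.15
tcp_pos: [0.5544, 0.0031, 0.0988]
tcp_rot: [0.643, 0.742, -0.142, -0.125]
force: [0.6, 1.4, 1.8]
finger_gap: 0.007
```

```bash
python3 - <<'E'
from h import *
to([-.028,.083,.108])
env.get_image("side")
for th in("kick_foot","kick_pivot","fan_top"): print(th,[(round(d["p"],2),np.round(d["point"],1).tolist()) for d in env.pinpoint("side",th)[:2]])
r,t=fanT(*FAN)
for q in(0,.2,.4,.65): print(q,np.round(proj("side",r.apply(foot(q))+t),1))
E
```

```text
target [0.561 0.007 0.114] d_mm [  3.2   1.4 -16.5] twist [ 0.2 -0.3 -0. ] F [0.6 1.4 1.8] gap 0.7 t 6.15
kick_foot [(0.47, [325.7, 243.1]), (0.44, [231.1, 336.3])]
kick_pivot [(0.94, [267.4, 318.7]), (0.81, [351.5, 261.0])]
fan_top [(0.91, [283.0, 325.6]), (0.65, [368.9, 226.0])]
0 [[329.9 239.5]]
0.2 [[326.2 245.1]]
0.4 [[323.6 251.3]]
0.65 [[321.8 259.5]]
```

Good: about 2 N, and the foot is following at q≈0.15. I'll continue along the arc.

Emit:
{"api": "apply_moves", "payload": {
  "delta_pos": [
    [0, -0.004, 0.008],
    [-0.002, -0.008, 0.016],
    [-0.005, -0.012, 0.022],
    [-0.008, -0.015, 0.028],
    [-0.011, -0.017, 0.031],
    [-0.013, -0.019, 0.034]
  ],
  "twist": [
    [0, 0, 0],
    [0, 0, 0],
    [0, 0, 0],
    [0, 0, 0],
    [0, 0, 0],
    [0, 0, 0]
  ],
  "hand": [0, 0, 0, 0, 0, 0]
}}

```text
time_s: 6.95
tcp_pos: [0.5322, -0.0112, 0.0791]
tcp_rot: [0.643, 0.744, -0.135, -0.121]
force: [8.8, 14.6, 31.2]
finger_gap: 0.009
```

```bash
python3 - <<'E'
from h import *
to([-.028,.083,.108])
im=env.get_image("side"); cv2.imwrite("pics/s5.png",cv2.resize(im[190:320,260:440],None,fx=4,fy=4,interpolation=cv2.INTER_CUBIC))
for th in("kick_foot","kick_pivot","fan_top"): print(th,[(round(d["p"],2),np.round(d["point"],1).tolist()) for d in env.pinpoint("side",th)[:2]])
E
```

```text
target [0.561 0.007 0.114] d_mm [ 14.3  17.1 -43.4] twist [ 1.1 -0.4  0.1] F [ 8.8 14.6 31.2] gap 0.9 t 6.95
kick_foot [(0.62, [234.7, 332.6]), (0.44, [320.8, 258.0])]
kick_pivot [(0.92, [263.7, 318.8]), (0.58, [349.4, 259.0])]
fan_top [(0.91, [369.9, 229.1]), (0.59, [284.3, 326.2])]
```

31 N again. The cause is the gripper body: it starts 97 mm behind the tips, so at this depth it sits on the fan's top edge. I'll back out and push with the tool vertical and turned 90°, so the body stays behind the fan.

Emit:
{"api": "apply_moves", "payload": {
  "delta_pos": [
    [0, 0, -0.02],
    [0.01, 0, -0.06],
    [0.01, -0.02, -0.1],
    [0.01, -0.04, -0.13],
    [0.01, -0.04, -0.13]
  ],
  "twist": [
    [0, 0, 0],
    [0, 0, 0],
    [0, 0, 0],
    [0, 0, 0],
    [0, 0, 0]
  ],
  "hand": [0, 0, 0, 0, 0]
}}

```text
time_s: 7.65
tcp_pos: [0.5369, -0.0037, 0.2134]
tcp_rot: [0.643, 0.743, -0.14, -0.123]
force: [0.3, 0.4, -0.3]
finger_gap: 0.003
```

```bash
cat >> h.py <<'E'
def down(world,yaw,tilt=0.):
    """move to TCP world with tool x along -fan x (jaws along fan y), tool tilted by tilt deg about fan y"""
    rt=R.from_matrix(R.from_euler('ZY',[yaw,np.radians(tilt)]).as_matrix()@np.array([[-1,0,0],[0,1,0],[0,0,-1.]]))
    s=env.sense(); rc=R.from_quat(s["tcp_rot"])
    print("target",np.round(world,3),"d_mm",np.round(1e3*rc.inv().apply(world-s["tcp_pos"]),1),"twist",np.round((rc.inv()*rt).as_rotvec(degrees=True),1),"F",np.round(s["force"],1),"q",np.round(s["q"],2),"t",round(s["time_s"],2))
E
python3 - <<'E'
from h import *
s=env.sense(); c=env.calibration("wrist"); print("cam in tool",R.from_quat(s["tcp_rot"]).inv().apply(c["position"]-s["tcp_pos"]))
obs={};cal={};L=np.array([[0,0,.156],[-.026,0,.076],foot(0)]);r,t=fanT(*FAN)
for n in("scene","side","wrist"):
    cal[n]=env.calibration(n); im=env.get_image(n); cv2.imwrite(f"pics/{n}6.png",im)
    e=proj(n,r.apply(L)+t,cal[n])
    for i,th in enumerate(("fan_top","kick_pivot","kick_foot")):
        l=[d for d in env.pinpoint(n,th) if np.hypot(*(np.array(d["point"])-e[i]))<(60 if n=="wrist" else 20)]
        if l: obs[n,i]=l[0]["point"]; print(n,th,round(l[0]["p"],2),np.round(l[0]["point"],1),np.round(e[i],1))
res=lambda v:np.concatenate([(proj(n,(fanT(*v)[0].apply(L)+fanT(*v)[1])[i],cal[n])[0]-o) for (n,i),o in obs.items()])
f=least_squares(res,FAN,loss='soft_l1').x; print(f)
r,t=fanT(*f); F=r.apply(foot(0))+t; print("foot",F)
down(F+[-.002,0,.12],f[2])
E
```

```text
cam in tool [ 0.07192144  0.00038123 -0.16030645]
scene fan_top 0.56 [279.  248.3] [279.  245.5]
scene kick_pivot 0.87 [292.9 250.9] [291.7 252.9]
scene kick_foot 0.37 [322.7 263.1] [317.5 263. ]
side fan_top 0.72 [370.3 226.2] [371.5 227.4]
side kick_pivot 0.86 [346.6 258.1] [352.2 258.6]
side kick_foot 0.77 [327.5 240. ] [329.9 239.5]
wrist fan_top 0.91 [467.9 404.3] [466. 409.]
wrist kick_foot 0.84 [398.9 246.1] [400.  245.7]
[ 0.55947264 -0.07517323  0.17182112]
foot [0.55009355 0.0043948  0.0832026 ]
target [0.548 0.004 0.203] d_mm [ 5.7 15.1 -1.1] twist [-16.9 -17.8 -90.4] F [ 0.6 -0.3  0.3] q [-0.11  0.41  1.37 -0.09  1.74 -0.25] t 8.25
```

Emit:
{"api": "apply_moves", "payload": {
  "delta_pos": [
    [0.006, 0.015, -0.001],
    [0.006, 0.015, -0.001],
    [0.006, 0.015, -0.001],
    [0.006, 0.015, -0.001],
    [0.006, 0.015, -0.001],
    [0.006, 0.015, -0.001],
    [0.006, 0.015, -0.001],
    [0.006, 0.015, -0.001]
  ],
  "twist": [
    [-17, -18, -90],
    [-17, -18, -90],
    [-17, -18, -90],
    [-17, -18, -90],
    [-17, -18, -90],
    [-17, -18, -90],
    [-17, -18, -90],
    [-17, -18, -90]
  ],
  "hand": [0, 0, 0, 0, 0, 0, 0, 0]
}}

```text
time_s: 9.05
tcp_pos: [0.5481, 0.005, 0.2038]
tcp_rot: [0.121, 0.991, -0.042, -0.035]
force: [0.1, -0.1, -0.0]
finger_gap: 0.005
```

```bash
sed -i 's/^FAN=.*/FAN=[.559,-.076,.16]/' h.py; python3 - <<'E'
from h import *
r,t=fanT(*FAN); F=r.apply(foot(0))+t; print("foot",F)
down(F+[-.001,0,.07],FAN[2])
E
```

```text
foot [0.55056213 0.00367334 0.0832026 ]
target [0.55  0.004 0.153] d_mm [-4.7  3.8 50.3] twist [ -4.5  -4.4 -23. ] F [ 0.1 -0.1 -0. ] q [-0.1   0.22  1.57 -0.08  1.42 -1.41] t 9.05
```

Emit:
{"api": "apply_moves", "payload": {
  "delta_pos": [
    [-0.005, 0.004, 0.02],
    [-0.005, 0.004, 0.05],
    [-0.005, 0.004, 0.05],
    [-0.005, 0.004, 0.05]
  ],
  "twist": [
    [-4.5, -4.4, -23],
    [-4.5, -4.4, -23],
    [-4.5, -4.4, -23],
    [-4.5, -4.4, -23]
  ],
  "hand": [0, 0, 0, 0]
}}

```text
time_s: 9.45
tcp_pos: [0.5485, 0.0031, 0.1523]
tcp_rot: [-0.076, 0.997, -0.0, -0.002]
force: [-0.1, -0.1, -0.6]
finger_gap: 0.006
```

```bash
python3 - <<'E'
from h import *
r,t=fanT(*FAN); F=r.apply(foot(0))+t; print("foot",F)
down(F+[-.001,0,.03],FAN[2])
c=env.calibration("wrist"); im=env.get_image("wrist"); cv2.imwrite("pics/w7.png",im)
print(env.pinpoint("wrist","kick_foot")[:2],proj("wrist",F,c))
cv2.imwrite("pics/w7.png",cv2.resize(im[160:460,160:560],(640,480)))
E
```

```text
foot [0.55056213 0.00367334 0.0832026 ]
target [0.55  0.004 0.113] d_mm [-1.2  0.4 39.1] twist [-0.  -0.2 -0.5] F [-0.1 -0.1 -0.6] q [-0.15  0.22  1.68 -0.    1.24 -1.87] t 9.45
[{'point': [315.3, 267.6], 'p': 0.63}, {'point': [161.3, 402.4], 'p': 0.56}] [[316.51208726 267.2001533 ]]
```

View pics/w7.png

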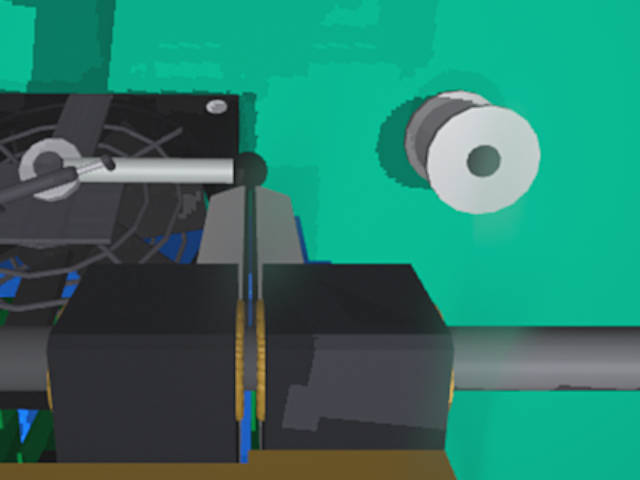

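The foot sits right at the finger centreline (crop 250,168). Now descend and follow the arc.

Emit:
{"api": "apply_moves", "payload": {
  "delta_pos": [
    [-0.003, 0, 0.03],
    [-0.003, 0, 0.041],
    [0.002, 0, 0.048],
    [0.008, 0, 0.053],
    [0.013, -0.001, 0.057],
    [0.017, -0.002, 0.061]
  ],
  "twist": [
    [0, 0, 0],
    [0, 0, 0],
    [0, 0, 0],
    [0, 0, 0],
    [0, 0, 0],
    [0, 0, 0]
  ],
  "hand": [0, 0, 0, 0, 0, 0]
}}

```text
time_s: 10.15
tcp_pos: [0.533, -0.0013, 0.0939]
tcp_rot: [-0.077, 0.997, -0.001, -0.001]
force: [-4.4, -0.6, 8.3]
finger_gap: 0.006
```

```bash
python3 - <<'E'
from h import *
r,t=fanT(*FAN)
env.get_image("side")
for th in("kick_foot","kick_pivot","fan_top"): print(th,[(round(d["p"],2),np.round(d["point"],1).tolist()) for d in env.pinpoint("side",th)[:2]])
for q in(0,.2,.35,.5,.65): P=r.apply(foot(q))+t; print(q,np.round(proj("side",P),1)); down(P+[0,0,.027],FAN[2])
E
```

```text
kick_foot [(0.62, [324.0, 249.0]), (0.38, [235.4, 335.2])]
kick_pivot [(0.86, [262.9, 317.5]), (0.62, [349.5, 260.5])]
fan_top [(0.94, [369.8, 225.3]), (0.59, [284.7, 325.6])]
0 [[329.2 239.4]]
target [0.551 0.004 0.11 ] d_mm [-18.1   2.2 -16.6] twist [-0.1 -0.1 -0.4] F [-3.  -0.7  5. ] q [-0.16  0.27  1.76 -0.    1.12 -1.89] t 10.35
0.2 [[325.6 245.1]]
target [0.538 0.    0.1  ] d_mm [-5.6  0.5 -6.8] twist [-0.1 -0.1 -0.4] F [-3.  -0.7  5. ] q [-0.16  0.27  1.76 -0.    1.12 -1.89] t 10.35
0.35 [[323.6 249.8]]
target [ 0.53  -0.005  0.093] d_mm [ 3.5 -2.8  0.3] twist [-0.1 -0.1 -0.4] F [-3.  -0.7  5. ] q [-0.16  0.27  1.76 -0.    1.12 -1.89] t 10.35
0.5 [[322.2 254.6]]
target [ 0.522 -0.011  0.087] d_mm [12.  -7.8  7.1] twist [-0.1 -0.1 -0.4] F [-3.  -0.7  5. ] q [-0.16  0.27  1.76 -0.    1.12 -1.89] t 10.35
0.65 [[321.4 259.5]]
target [ 0.515 -0.019  0.08 ] d_mm [ 19.9 -14.3  13.3] twist [-0.1 -0.1 -0.4] F [-3.  -0.7  5. ] q [-0.16  0.27  1.76 -0.    1.12 -1.89] t 10.35
```

Emit:
{"api": "apply_moves", "payload": {
  "delta_pos": [
    [0.005, -0.002, 0.005],
    [0.01, -0.004, 0.009],
    [0.014, -0.007, 0.012],
    [0.018, -0.01, 0.015],
    [0.021, -0.013, 0.018],
    [0.025, -0.016, 0.021],
    [0.028, -0.02, 0.024]
  ],
  "twist": [
    [0, 0, 0],
    [0, 0, 0],
    [0, 0, 0],
    [0, 0, 0],
    [0, 0, 0],
    [0, 0, 0],
    [0, 0, 0]
  ],
  "hand": [0, 0, 0, 0, 0, 0, 0]
}}

```text
time_s: 11.05
tcp_pos: [0.5083, -0.0254, 0.0679]
tcp_rot: [-0.077, 0.997, -0.001, -0.001]
force: [-0.5, 0.2, 0.3]
finger_gap: 0.001
```

```bash
python3 - <<'E'
from h import *
r,t=fanT(*FAN)
im=env.get_image("side"); cv2.imwrite("pics/s8.png",cv2.resize(im[190:320,260:440],None,fx=4,fy=4,interpolation=cv2.INTER_CUBIC))
for th in("kick_foot","kick_pivot","fan_top"): print(th,[(round(d["p"],2),np.round(d["point"],1).tolist()) for d in env.pinpoint("side",th)[:3]])
for q in(.65,.8,1.2,1.745): P=r.apply(foot(q))+t; print(q,np.round(proj("side",P),1)); 
down(P+[0,0,.027],FAN[2])
E
```

```text
kick_foot [(0.75, [324.3, 273.2]), (0.55, [232.9, 336.5])]
kick_pivot [(0.92, [263.0, 314.8]), (0.73, [444.0, 368.1]), (0.66, [349.3, 258.2])]
fan_top [(0.67, [282.5, 327.4]), (0.56, [371.0, 225.3])]
0.65 [[321.4 259.5]]
0.8 [[321.3 264.4]]
1.2 [[324.1 276.8]]
1.745 [[335.1 289.3]]
target [ 0.504 -0.099  0.062] d_mm [ 15.5 -72.    6.7] twist [-0.1 -0.1 -0.4] F [-0.9 -0.3 -0.1] q [-0.22  0.26  1.83 -0.    1.05 -1.94] t 11.25
```

View pics/s8.png

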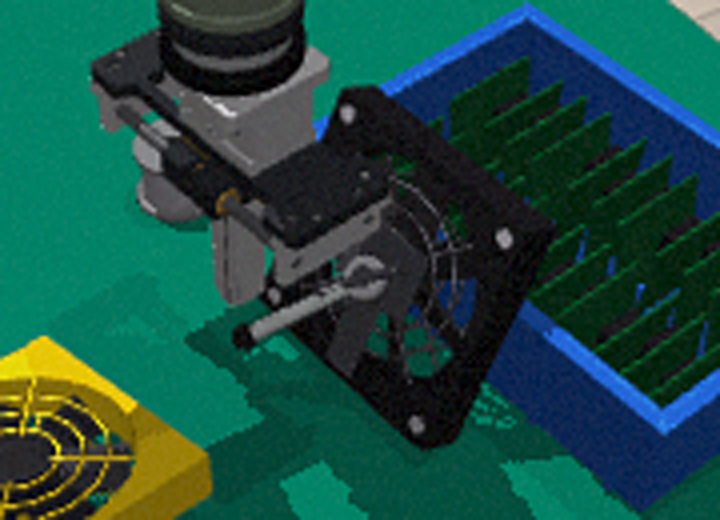

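The bar is past centre (crop foot at 243,338, roughly q≈1.1 and falling), with no contact force left. I'll retract upward and then confirm it reached the stop.

Emit:
{"api": "apply_moves", "payload": {
  "delta_pos": [
    [0.005, 0.005, -0.04],
    [0.005, 0.005, -0.09],
    [0.005, 0.005, -0.14],
    [0.005, 0.005, -0.14]
  ],
  "twist": [
    [0, 0, 0],
    [0, 0, 0],
    [0, 0, 0],
    [0, 0, 0]
  ],
  "hand": [0, 0, 0.05, 0.05]
}}

```text
time_s: 11.65
tcp_pos: [0.5088, -0.0217, 0.2171]
tcp_rot: [-0.077, 0.997, -0.003, 0.008]
force: [-0.2, -0.9, 0.4]
finger_gap: 0.14
```

```bash
python3 - <<'E'
from h import *
L=np.array([[0,0,.156],[-.026,0,.076],foot(1.745)]); r,t=fanT(*FAN); obs={};cal={}
for n in("scene","side"):
    cal[n]=env.calibration(n); im=env.get_image(n); cv2.imwrite(f"pics/{n}9.png",im)
    e=proj(n,r.apply(L)+t)
    for i,th in enumerate(("fan_top","kick_pivot","kick_foot")):
        l=[d for d in env.pinpoint(n,th) if np.hypot(*(np.array(d["point"])-e[i]))<25]
        if l: obs[n,i]=l[0]["point"]; print(n,th,round(l[0]["p"],2),np.round(l[0]["point"],1),np.round(e[i],1))
res=lambda v:np.concatenate([(proj(n,(fanT(*v)[0].apply(L)+fanT(*v)[1])[i],cal[n])[0]-o) for (n,i),o in obs.items() if i<2])
f=least_squares(lambda v:res([*v,.16]),FAN[:2],loss='soft_l1').x; print(f)
to([0,0,.156+.07])
im=cv2.imread("pics/side9.png"); cv2.imwrite("pics/s9.png",cv2.resize(im[190:320,260:440],None,fx=3,fy=3,interpolation=cv2.INTER_CUBIC))
E
```

```text
scene kick_pivot 0.68 [293.5 249.3] [292. 253.]
side kick_pivot 0.97 [346.6 259.9] [352.  258.3]
side kick_foot 0.49 [333.7 289.3] [335.1 289.3]
[ 0.54538697 -0.07742179]
target [ 0.643 -0.063  0.213] d_mm [-132.5  -62.9   -6.6] twist [17.1 17.  88.4] F [-0.2  0.2 -0.4] gap 45.0 t 12.05
```

The side detector now finds the foot at (334,289) against a predicted (335,289) at q=1.745, so the kickstand is fully down. Next I'll turn to the grip orientation above the fan's top.

Emit:
{"api": "apply_moves", "payload": {
  "delta_pos": [
    [-0.132, -0.063, -0.02],
    [-0.132, -0.063, -0.02],
    [-0.132, -0.063, -0.02],
    [-0.132, -0.063, -0.02],
    [-0.132, -0.063, -0.02],
    [-0.132, -0.063, -0.02],
    [-0.132, -0.063, -0.02],
    [-0.132, -0.063, -0.02]
  ],
  "twist": [
    [17.1, 17, 88.4],
    [17.1, 17, 88.4],
    [17.1, 17, 88.4],
    [17.1, 17, 88.4],
    [17.1, 17, 88.4],
    [17.1, 17, 88.4],
    [17.1, 17, 88.4],
    [17.1, 17, 88.4]
  ],
  "hand": [0.06, 0.06, 0.06, 0.06, 0.06, 0.06, 0.06, 0.06]
}}

```text
time_s: 12.85
tcp_pos: [0.6428, -0.0625, 0.2266]
tcp_rot: [0.482, 0.863, -0.115, -0.098]
force: [0.6, -0.1, 0.2]
finger_gap: 0.64
```

```bash
python3 - <<'E'
from h import *
to([0,0,.156+.07])
E
```

```text
target [ 0.643 -0.063  0.213] d_mm [-0.7  3.9 13.5] twist [ 4.2  4.2 21.8] F [ 0.6 -0.1  0.2] gap 60.2 t 12.85
```

Emit:
{"api": "apply_moves", "payload": {
  "delta_pos": [
    [-0.001, 0.004, 0.013],
    [-0.001, 0.004, 0.013],
    [-0.001, 0.004, 0.013],
    [-0.001, 0.004, 0.013]
  ],
  "twist": [
    [4.2, 4.2, 21.8],
    [4.2, 4.2, 21.8],
    [4.2, 4.2, 21.8],
    [4.2, 4.2, 21.8]
  ],
  "hand": [0.06, 0.06, 0.06, 0.06]
}}

```text
time_s: 13.25
tcp_pos: [0.6431, -0.0635, 0.2122]
tcp_rot: [0.635, 0.749, -0.145, -0.124]
force: [-0.2, -0.7, 0.3]
finger_gap: 0.638
```

```bash
python3 - <<'E'
from h import *
to([0,0,.156-.018])
c=env.calibration("wrist"); im=env.get_image("wrist"); r,t=fanT(*FAN)
print([(round(d["p"],2),np.round(d["point"],1).tolist()) for d in env.pinpoint("wrist","fan_top")[:3]],proj("wrist",r.apply([0,0,.156])+t,c))
for p in proj("wrist",r.apply(np.vstack([[0,0,.156],BOX]))+t,c):
    if np.all(np.abs(p)<2000): cv2.circle(im,tuple(int(v) for v in p),4,(0,0,255),1)
cv2.imwrite("pics/w10.png",im)
E
```

```text
target [ 0.61  -0.068  0.131] d_mm [ 1.1 -0.5 87.8] twist [0.  0.  0.3] F [-0.2 -0.7  0.3] gap 60.0 t 13.25
[(0.58, [138.2, 235.9])] [[314.54643595 262.5964605 ]]
```

View pics/w10.png

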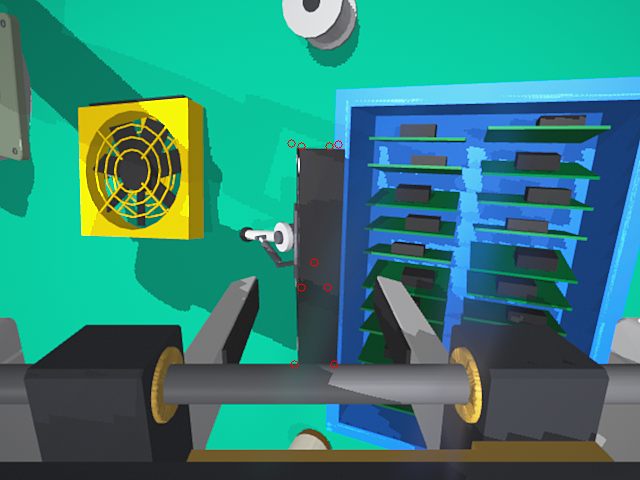

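The fan's top edge shows at cols 298–345 against a predicted 292–338, so it is about 4 mm further toward the bin. The kickstand bar points back toward the robot, down. I'll descend with a +4 mm correction, then close.

Emit:
{"api": "apply_moves", "payload": {
  "delta_pos": [
    [0, 0.004, 0.04],
    [0, 0.004, 0.07],
    [0, 0.004, 0.087],
    [0, 0.004, 0.087],
    [0, 0.004, 0.087]
  ],
  "twist": [
    [0, 0, 0],
    [0, 0, 0],
    [0, 0, 0],
    [0, 0, 0],
    [0, 0, 0]
  ],
  "hand": [0.06, 0.06, 0.06, 0.06, 0.04]
}}

```text
time_s: 13.85
tcp_pos: [0.6154, -0.0676, 0.133]
tcp_rot: [0.634, 0.75, -0.144, -0.122]
force: [0.3, 0.7, 0.3]
finger_gap: 0.581
```

Emit:
{"api": "apply_moves", "payload": {
  "delta_pos": [
    [0, 0, 0],
    [0, 0, 0],
    [0, 0, 0],
    [0, 0, 0],
    [0, 0, 0]
  ],
  "twist": [
    [0, 0, 0],
    [0, 0, 0],
    [0, 0, 0],
    [0, 0, 0],
    [0, 0, 0]
  ],
  "hand": [0.03, 0.02, 0.01, 0.0, 0.0]
}}

```text
time_s: 14.35
tcp_pos: [0.6152, -0.068, 0.1335]
tcp_rot: [0.635, 0.749, -0.144, -0.122]
force: [-1.7, -0.2, 5.2]
finger_gap: 0.296
```

```bash
cat >> h.py <<'E'
def up(world,yaw):
    s=env.sense(); rc=R.from_quat(s["tcp_rot"]); rt=R.from_matrix(R.from_euler('z',yaw).as_matrix()@M)
    print("target",np.round(world,3),"d_mm",np.round(1e3*rc.inv().apply(world-s["tcp_pos"]),1),"twist",np.round((rc.inv()*rt).as_rotvec(degrees=True),1),"F",np.round(s["force"],1),"M",np.round(s["ft_torque"],2),"gap",round(94*s["finger_gap"],1),"t",round(s["time_s"],2))
E
python3 - <<'E'
from h import *
s=env.sense(); rc=R.from_quat(s["tcp_rot"]); m=rc.as_matrix(); print(np.round(m,3))
yaw=np.arctan2(m[1,1],m[0,1]); print("yaw",yaw)
b=s["tcp_pos"]+.138*m[:,2]; print("bottom",b)
back=-np.array([np.cos(yaw),np.sin(yaw),0])
print("lift first, tool frame",np.round(1e3*rc.inv().apply(back*.012+[0,0,.015]),1))
up(b*[1,1,0]+back*.025+[0,0,.138+.012],yaw)
E
```

```text
[[-0.164  0.916 -0.366]
 [ 0.986  0.152 -0.062]
 [-0.001 -0.371 -0.929]]
yaw 0.1647567381142697
bottom [ 0.56466221 -0.07655419  0.00537505]
lift first, tool frame [ -0.  -16.7  -9.5]
target [ 0.54  -0.081  0.15 ] d_mm [ -0.1 -76.9  13. ] twist [-21.8   0.    0. ] F [-1.7 -0.2  5.2] M [-0.19  0.64 -0.07] gap 27.8 t 14.35
```

Emit:
{"api": "apply_moves", "payload": {
  "delta_pos": [
    [0, -0.009, -0.006],
    [0, -0.017, -0.01],
    [0, -0.032, -0.004],
    [0, -0.047, 0.002],
    [0, -0.062, 0.008],
    [0, -0.077, 0.013],
    [0, -0.077, 0.013],
    [0, -0.077, 0.013]
  ],
  "twist": [
    [0, 0, 0],
    [0, 0, 0],
    [-5.5, 0, 0],
    [-11, 0, 0],
    [-16.5, 0, 0],
    [-21.8, 0, 0],
    [-21.8, 0, 0],
    [-21.8, 0, 0]
  ],
  "hand": [0, 0, 0, 0, 0, 0, 0, 0]
}}

```text
time_s: 15.15
tcp_pos: [0.5385, -0.0802, 0.1488]
tcp_rot: [0.647, 0.763, -0.0, -0.0]
force: [-0.2, -0.3, -4.0]
finger_gap: 0.298
```

```bash
python3 - <<'E'
from h import *
up(np.array([.54,-.081,.138]),.1648)
im=env.get_image("side"); k=3
im2=cv2.resize(im[180:320,250:450],None,fx=k,fy=k,interpolation=cv2.INTER_CUBIC)
m=R.from_quat(env.sense()["tcp_rot"]).as_matrix(); b=env.sense()["tcp_pos"]+.138*m[:,2]
r=R.from_euler('z',.1648)
for P in np.vstack([BOX,[foot(1.745)],[[-.026,0,.076]]]):
    p=proj("side",r.apply(P)+b)[0]; cv2.circle(im2,(int((p[0]-250+.5)*k),int((p[1]-180+.5)*k)),4,(0,0,255),1)
cv2.imwrite("pics/s11.png",im2)
E
```

```text
target [ 0.54  -0.081  0.138] d_mm [-1.1  1.4 10.8] twist [-0. -0. -0.] F [-0.2 -0.3 -4. ] M [-0.15 -0.09  0.03] gap 28.0 t 15.15
```

View pics/s11.png

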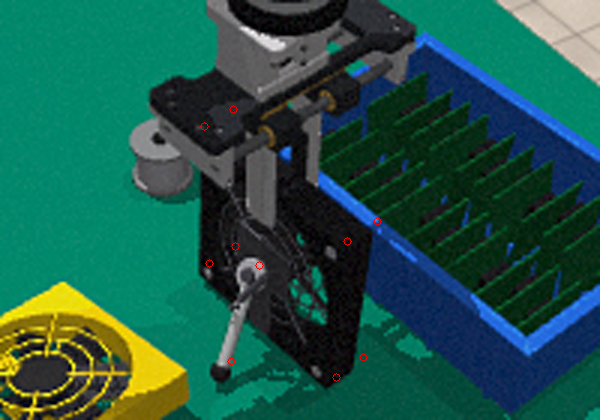

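The fan is upright in the grip, with the bar and foot down. The overlay shows it hanging about 5–7 mm lower than assumed. I'll lower it in small steps until contact.

Emit:
{"api": "apply_moves", "payload": {
  "delta_pos": [
    [0, 0, 0.001],
    [0, 0, 0.002],
    [0, 0, 0.002]
  ],
  "twist": [
    [0, 0, 0],
    [0, 0, 0],
    [0, 0, 0]
  ],
  "hand": [0, 0, 0]
}}

```text
time_s: 15.5
tcp_pos: [0.5407, -0.0802, 0.1465]
tcp_rot: [0.646, 0.763, 0.0, -0.0]
force: [0.6, -0.5, -5.4]
finger_gap: 0.295
```

Emit:
{"api": "apply_moves", "payload": {
  "delta_pos": [
    [0, 0, 0.001],
    [0, 0, 0.002],
    [0, 0, 0.002]
  ],
  "twist": [
    [0, 0, 0],
    [0, 0, 0],
    [0, 0, 0]
  ],
  "hand": [0, 0, 0]
}}

```text
time_s: 15.8
tcp_pos: [0.5408, -0.08, 0.1462]
tcp_rot: [0.646, 0.763, 0.001, 0.001]
force: [-1.7, 3.7, 4.0]
finger_gap: 0.292
```

```bash
python3 - <<'E'
from h import *
up(np.array([.541,-.08,.146]),.1648)
s=env.sense(); m=R.from_quat(s["tcp_rot"]).as_matrix(); print("toolz",np.round(m[:,2],4),"M tool",np.round(m.T@s["ft_torque"],2))
L=np.array([[0,0,0],[-.026,0,.076],foot(1.745)]); obs={}
b0=s["tcp_pos"]*[1,1,0]
for n in("scene","side"):
    im=env.get_image(n); cv2.imwrite(f"pics/{n}12.png",im); e=proj(n,R.from_euler('z',.1648).apply(L)+b0)
    for i,th in enumerate(("fan","kick_pivot","kick_foot")):
        l=[d for d in env.pinpoint(n,th) if np.hypot(*(np.array(d["point"])-e[i]))<20]
        print(n,th,np.round(e[i],1),[(round(d["p"],2),np.round(d["point"],1).tolist()) for d in l[:1]])
    for i,P in enumerate(L): 
        for dz in (0,): pass
ims=[]
for n,(u,v) in {"scene":(302,252),"side":(335,260)}.items():
    im=cv2.imread(f"pics/{n}12.png")[v-50:v+50,u-50:u+50]; im=cv2.resize(im,(400,400),interpolation=cv2.INTER_CUBIC)
    for P in np.vstack([BOX,L]):
        p=proj(n,R.from_euler('z',.1648).apply(P)+b0)[0]; cv2.circle(im,(int((p[0]-u+50.5)*4),int((p[1]-v+50.5)*4)),4,(0,0,255),1)
    ims.append(im)
cv2.imwrite("pics/c12.png",np.hstack(ims))
E
```

```text
target [ 0.541 -0.08   0.146] d_mm [-0.   0.2  0.2] twist [0.1 0.  0. ] F [-1.7  3.7  4. ] M [ 0.48  0.34 -0.05] gap 27.5 t 15.8
toolz [ 2.2e-03  3.0e-04 -1.0e+00] M tool [0.26 0.53 0.05]
scene fan [297.3 271.1] [(0.56, [299.6, 270.0])]
scene kick_pivot [301.4 244.7] [(0.85, [302.6, 242.2])]
scene kick_foot [305.1 254. ] []
side fan [344. 287.] []
side kick_pivot [335.9 271.3] [(0.64, [332.6, 272.2])]
side kick_foot [326.7 302.9] [(0.75, [324.5, 303.9])]
```

View pics/c12.png

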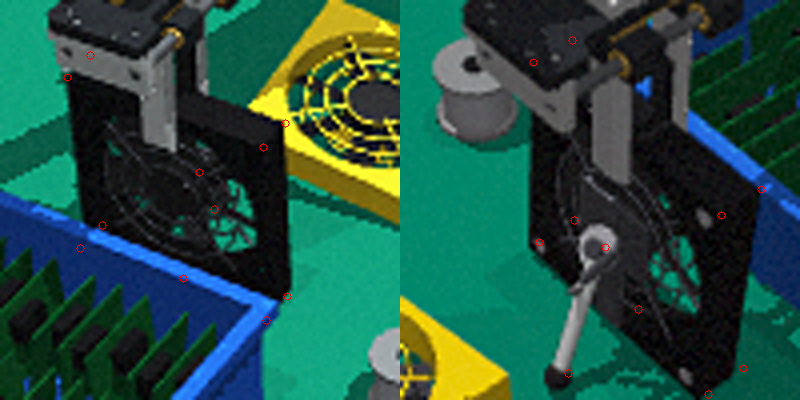

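Upright pose agrees in both views: fan corners within about 2 px, side-view foot at (324.5,304) against a predicted (327,303). I'll press slightly more to seat the strip and foot.

Emit:
{"api": "apply_moves", "payload": {
  "delta_pos": [
    [0, 0, 0.001],
    [0, 0, 0.001],
    [0, 0, 0.001],
    [0, 0, 0.001]
  ],
  "twist": [
    [0, 0, 0],
    [0, 0, 0],
    [0, 0, 0],
    [0, 0, 0]
  ],
  "hand": [0, 0, 0, 0]
}}

```text
time_s: 16.6
tcp_pos: [0.541, -0.0799, 0.1462]
tcp_rot: [0.646, 0.763, 0.001, 0.001]
force: [-2.0, 4.9, 8.6]
finger_gap: 0.298
```

```bash
python3 - <<'E'
from h import *
up(np.array([.541,-.08,.145]),.1648)
s=env.sense(); m=R.from_quat(s["tcp_rot"]).as_matrix(); print("F tool",np.round(m.T@s["force"],2),"M tool",np.round(m.T@s["ft_torque"],2),s["tcp_pos"])
# roll: slope of the fan's bottom/top line from the mask in the side view
env.get_image("side"); env.get_image("scene")
b0=s["tcp_pos"]*[1,1,0]; rr=R.from_euler('z',.1648)
for n in("side","scene"):
    for d in env.regions_of(n,"fan"):
        mk=d["pixels"].astype(np.uint8); x,y,w,h=d["rect"]
        print(n,round(d["p"],2),np.round(d["rect"]),"area",mk.sum())
        B=np.vstack([BOX,[[a*.008,b*.075,0] for a in(-1,1) for b in(-1,1)]]); e=proj(n,rr.apply(B)+b0); print("  pred",np.round([*e.min(0),*(e.max(0)-e.min(0))]))
        if abs(x+w/2-e[:,0].mean())<25:
            c=max(cv2.findContours(mk,0,2)[0],key=cv2.contourArea); print("  hull",cv2.approxPolyDP(cv2.convexHull(c),3,True)[:,0].tolist()); print("  pred corners",np.round(e[:8],0).tolist())
E
```

```text
target [ 0.541 -0.08   0.145] d_mm [-0.  -0.   1.2] twist [0.2 0.  0. ] F [-2.   4.9  8.6] M [ 0.66  0.64 -0.03] gap 28.0 t 16.6
F tool [ 5.15 -1.15 -8.63] M tool [0.52 0.76 0.03] [ 0.54102168 -0.07994901  0.1461567 ]
side 0.8 [317. 235.  57.  76.] area 2841
  pred [318. 220.  57.  89.]
  hull [[319, 239], [345, 234], [374, 257], [368, 302], [362, 308], [321, 304], [316, 271]]
  pred corners [[362.0, 308.0], [365.0, 263.0], [319.0, 270.0], [318.0, 225.0], [371.0, 302.0], [375.0, 257.0], [328.0, 265.0], [328.0, 220.0]]
side 0.78 [215. 276. 101.  73.] area 3961
  pred [318. 220.  57.  89.]
scene 0.93 [270. 221.  54.  56.] area 2102
  pred [268. 215.  55.  67.]
  hull [[269, 220], [321, 232], [322, 276], [273, 258]]
  pred corners [[277.0, 258.0], [274.0, 215.0], [323.0, 276.0], [323.0, 233.0], [272.0, 264.0], [268.0, 221.0], [318.0, 282.0], [317.0, 239.0]]
scene 0.9 [317. 202.  62.  59.] area 2176
  pred [268. 215.  55.  67.]
```

The moments show the contact centred across the width and about 25 mm behind the mid-plane, so strip and foot share the load. I'll relieve the sideways preload of about 5 N and let it settle.

Emit:
{"api": "apply_moves", "payload": {
  "delta_pos": [
    [0.0005, 0, 0],
    [0.001, 0, 0],
    [0.001, 0, 0],
    [0.001, 0, 0]
  ],
  "twist": [
    [0, 0, 0],
    [0, 0, 0],
    [0, 0, 0],
    [0, 0, 0]
  ],
  "hand": [0, 0, 0, 0]
}}

```text
time_s: 17.2
tcp_pos: [0.5409, -0.0796, 0.146]
tcp_rot: [0.646, 0.763, 0.001, 0.002]
force: [-3.2, 3.6, 9.0]
finger_gap: 0.295
```

```bash
python3 - <<'E'
from h import *
s=env.sense(); m=R.from_quat(s["tcp_rot"]).as_matrix(); F=m.T@s["force"]; Mt=m.T@s["ft_torque"]; print("F tool",np.round(F,2),"M tool",np.round(Mt,2),s["tcp_pos"],s["tcp_rot"],94*s["finger_gap"],s["time_s"])
for n in("side","scene"):
    env.get_image(n)
    for th in("kick_foot","spool","flux","driver","bin"): print(n,th,[(round(d["p"],2),np.round(d["point"],1).tolist()) for d in env.pinpoint(n,th)[:1]])
E
```

```text
F tool [ 4.08 -2.5  -9.03] M tool [ 0.61  0.52 -0.01] [ 0.54088741 -0.07956732  0.14604812] [0.64621843 0.76315041 0.00080265 0.00159537] 27.70192503707869 17.2
side kick_foot [(0.53, [233.8, 337.8])]
side spool [(0.89, [304.3, 238.2])]
side flux [(0.83, [443.3, 366.3])]
side driver [(0.57, [339.1, 415.9])]
side bin [(0.68, [399.7, 263.2])]
scene kick_foot []
scene spool [(0.56, [353.8, 303.9])]
scene flux [(0.96, [207.9, 243.0])]
scene driver [(0.53, [268.7, 208.4])]
scene bin [(0.88, [254.2, 307.0])]
```

```bash
python3 -c "
from rig import env
print(env.finish_job())"
```

```text
the job is handed in; nothing more can be done
None
```

The job is handed in at about 17 s of robot time. The black fan stands upright on its strip and kickstand foot, clear of the bin, and is still gripped by its top edge.

**How it went**
- I pushed the kickstand over centre with closed fingertips while the fan was still leaning, and it snapped down to its stop. I then gripped the fan, lifted it off the rim, turned it upright about 25 mm back towards the robot and lowered it onto the mat.
- **Two failed pushes:** The first two tries at the kickstand ended with 31–35 N reported on the tool. I put the first down to the fingers slipping behind the ball. On the second I saw that the gripper body was pressing on the fan's top edge, which may explain the first too. The readings stayed under the 40 N limit, but I only saw them at the end of each call, so a higher peak in between is possible. The fan moved a few mm. The third try, with the tool vertical and turned 90°, worked.
- **Unit slip:** One early move was sent in mm instead of m. The per-row limit clipped it, and it touched nothing.

**Last checks**
- **Kickstand:** After the snap, the side view put the foot at (334,289) against (335,289) predicted for fully down. With the fan upright it was at (324.5,304) against (327,303).
- **Standing:** The tool is within about 0.2° of vertical and the grip opening is 27.7 mm. The fan is pressed down with about 9 N. The moments put the load centred across the width and behind the mid-plane, so strip and foot share it.
- **Bystanders:** The spool, flux bottle and screwdriver were found where they started, within a few pixels (up to 5 for the screwdriver).
- **Checks that failed or disagreed:** In the very last pictures the detector missed the kickstand foot and reported only the yellow fan's. A sideways preload of about 4 N remained at the grip.

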